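# Make up the seal kit and the air-line kit for the leak-test bench

## Robot

A 6-joint arm with a two-finger parallel gripper is mounted at the origin on a cart in front of the work surface, level with it; the furniture and walls round the work are solid. World frame = base frame: x ahead of the robot, y to its left, z up, the work surface at z = 0. Lengths are in mm, angles in degrees, forces in N, time in s.
With the tool pointing down it reaches from about 350 to 850 mm from the base axis. Payload 8.1 kg.
Tool frame: the origin (TCP) lies midway between the tips of the shut fingers; the grasp point (between the pads) lies 19 mm behind it; z points along the fingers, y is the line along which they close (so a half turn about z gives the same grasp; the last joint's range is limited). The gripper opens to 85 mm and grips with 20 to 120 N. Pads are 22 mm wide; open, the fingers measure 114 mm over their backs; the gripper's body (76 mm by 85 mm) begins 54 mm behind the grasp point. The pads swing forward as they close: fully open they stand 13 mm farther back than shut.
Start: joints at [70.737, 7.471, 85.268, -0, 87.261, -4.893], TCP at [148.885, 581.239, 231.292] pointing down, gripper open.
Joint ranges: [-169.43, 169.43], [-51.17, 129.36], [1.28, 143.12], [-76.62, 256.62], [0, 156.53], [-152.29, 152.29]. Speed limits (degrees/s): [136.94, 136.94, 159.86, 180, 180, 180].

## Interface

Orientations are given as [roll, pitch, yaw] about the fixed x, y, z axes, in that order (R = Rz(yaw) Ry(pitch) Rx(roll)).
In Python, from bench import r gives the robot as it stands. The module is installed in compiled form; this text tells all that it offers.
- The arm moves only by the tool jog_arm, never from a script. Its argument "rows" is a list of rows, each a list of 2 entries, a list of its own where there are three numbers: the shift along the tool's x, y, z in mm, then the turn, a rotation vector about the tool's x, y, z in rad. A call has 1 to 10 rows; each row is the pose to reach, as a shift and turn from the pose commanded when the call began, along the tool's axes at that moment; what a row does not reach only later rows make up. A row lasts 1/10 s, in which the tool goes at most 50 mm and 8.59 degrees, less where a joint would pass 70% of its speed; a pose out of reach is approached as far as the arm can. A call with a gripper value outside its range is refused whole. "grip" is the finger opening in mm, from 0 to 85.4, set as the call begins (left out, the last holds). The fingers move at their own pace and stop on an object; "force" is the grip in N (left out, the last holds). Time passes only in rows, so rows that repeat a pose let the fingers close. It gives the time, the measured TCP pose, the force, the opening and the grip force at its end, in the units of the state.
- r.sense(): the state, without advancing time (a new reading comes with each control period).
- r.snapshot(name): name is "scene" or "top"; returns (picture, depth): 384x512x3 uint8, blue, green, red; 384x512 float32, mm along the optical axis (not along the pixel's ray), 0 where there is no reading.
- r.camera_params(name): a dict with "fx", "fy", "cx", "cy" (pixels), "dist_coeffs" ([k1, k2, p1, p2, k3] as OpenCV has them; the pictures are not rectified), "pose" (4x4, takes a point from camera to world coordinates). Camera axes: x right, y down, z forward; pixel columns grow to the right and rows downward; lengths in mm; the calibration is good to about 2 mm. A picture is of the moment at which its call begins. camera_params takes no time and is no camera call.
- r.hand_in(): hands the job in; it is judged then, once.
The state is a dict: "time": time; "joint_pos": joint angles; "qd": joint speeds; "joint_efforts": joint torques, N m; "tool_pos": TCP position; "tcp_rot": TCP orientation; "ft_force": force on the tool from outside, world axes, zero at the start; "wrist_torque": the same for the moment, N m; "finger_gap": finger opening in mm; "grip_force": force on a finger pad.
Only numpy, scipy, OpenCV 4.12 (cv2) and the standard library are available. Lean on these libraries where they do the work, as an engineer would, in place of code of your own. Each camera call takes 0.05 s, during which the arm holds its last target. There are 200 camera calls.

## Task

Make up the two kits on the bench. The seal kit, in the tray with the sloped rest, gets the aluminium test block laid on the slope with its seal side up and settled against the bottom lip, the red grease pot standing in the middle pocket beside the slope, and the jar of seals standing in the smaller pocket at the end; the air-line kit, in the other tray, gets the nest cylinder standing in the round pocket and the brass push-in fitting lying in the rectangular well. The white roll of tape belongs to neither kit: leave it where it lies.

Things in the scene. Friction and masses are not known exactly. Their poses are not given: they have to be found in the camera images.
- seal_block: Loose aluminium test block, 44 (x) x 50 (y) x 18 high mm, 0.1 kg, a round recess with a small red seal in its top. Origin at the centre of its underside, z up. Starts flat, seal up, any yaw. Grasp two opposite sides.
- nest_cylinder: Loose upright aluminium cylinder, tan pad on top, small brass nipple at its side, 0.22 kg. Diameter 47, height 51 mm. The cylinder's axis stands at x = 0, y = +7 mm of its frame; origin at table level, z up. The nipple sticks out 13 mm to -y, above the depth of a tray pocket. Any yaw.
- seal_jar: Loose clear screw-top jar with red seals inside, 35 mm in diameter, 48 mm high, 0.03 kg; grasp it on the lower 35 mm. Origin at the centre of its underside, z up.
- push_fitting: Loose brass and black push-in air fitting with a blue end, lying flat: 12 wide (x) x 30 long (y, from -14 to +16 mm) x 14 high mm, 14 g. Origin at the middle of its underside, z up. Any yaw. Grasp it across its 12 mm.
- grease_pot: Loose small red pot with a grey ribbed lid, 39 mm in diameter, 32 mm high, 50 g. Origin at the centre of its underside, z up.
- tape_roll: Loose white roll of tape with a blue core, 53 mm in diameter, 14 mm high, lying flat among the stock. It belongs to neither kit and must stay where it is. Origin at the centre of its underside.
- seal_tray: Fixed grey tray, 123 (x) x 228 (y) x 14 mm; origin mid-underside, x away from robot, yaw +-0.2. At y=+70 a smooth 66 wide slope, rising to +x at 25 deg from x=-34, z=22 to x=30, z=52 mm; block slides down it to the 9.5 mm lip at its foot (x=-34); no side walls. Round pockets at x=0: middle y=-12, dia. 52 (grease pot); end y=-78, dia. 46 (jar). Floors z=8, 6 deep, chamfered 2 mm.
- air_tray: Fixed grey tray, 123 (x) x 228 (y) x 14 mm; origin mid-underside, x away from the robot, yaw +-0.2. At x=0, y=-58 mm a round pocket, diameter 60, for the nest cylinder; at x=0, y=+50 mm a rectangular well, 60 (x) x 72 (y) mm, for the fitting. Both 6 mm deep (floor at z=8), mouths chamfered 2 mm.

How it is judged:
By the outcome, as a careful person would: the job done as asked, in the order asked, and still so for the second after the job is handed in, with the robot touching nothing.
It also fails if it takes over 106 s, if anything falls off the work surface, if the arm or the gripper's body presses on something with over 40 N, if the wrist force passes 120 N, or if a joint passes its speed limit or range.

## Working session

There is one attempt and no reset: what is moved stays moved. The work goes in short steps, Python scripts to look and compute and a tool call to move; the robot and the scene stay as the last step left them, time stands still between calls to the robot, and variables do not carry over. Pictures are saved under pics/ and viewed, at most 14 in all, crops included, and the job is handed in when it is done.

Besides the shell and the picture viewer there is one more tool, called after ">>>" by a JSON object that holds its "op" and its "data". jog_arm: Moves the arm, as the interface text tells. Its arguments: {"type":"object","properties":{"rows":{"type":"array"},"grip":{"type":"number"},"force":{"type":"number"}},"required":["rows"]}

```bash
mkdir -p pics; cat > h.py <<'E'
import numpy as np, cv2
from bench import r
def snap(n,f=None):
    im,d=r.snapshot(n)
    if f: cv2.imwrite('pics/'+f,im)
    return im,d
def ray(n,uv,z):
    """pixels (N,2) -> world points on plane z"""
    c=r.camera_params(n);K=np.array([[c['fx'],0,c['cx']],[0,c['fy'],c['cy']],[0,0,1]])
    p=cv2.undistortPoints(np.float64(uv).reshape(-1,1,2),K,np.float64(c['dist_coeffs'])).reshape(-1,2)
    T=np.array(c['pose']);d=np.c_[p,np.ones(len(p))]@T[:3,:3].T;o=T[:3,3]
    return o+d*((z-o[2])/d[:,2])[:,None]
def cloud(n,d):
    """world xyz per pixel from depth"""
    c=r.camera_params(n);K=np.array([[c['fx'],0,c['cx']],[0,c['fy'],c['cy']],[0,0,1]])
    v,u=np.mgrid[:d.shape[0],:d.shape[1]]
    p=cv2.undistortPoints(np.float64(np.c_[u.ravel(),v.ravel()]).reshape(-1,1,2),K,np.float64(c['dist_coeffs'])).reshape(-1,2)
    T=np.array(c['pose']);P=np.c_[p,np.ones(len(p))]*d.reshape(-1,1)
    return (P@T[:3,:3].T+T[:3,3]).reshape(d.shape+(3,))
E
python3 - <<'E'
from h import *
for n in('top','scene'):
    im,d=snap(n,n+'0.png'); np.savez(n+'0.npz',im=im,d=d)
    c=r.camera_params(n);print(n,c['fx'],np.round(c['pose'],3).tolist())
print(r.sense())
E
```

```text
top 474.1541121687082 [[0.005, -0.999, 0.043, 453.836], [-1.0, -0.005, -0.005, 2.015], [0.005, -0.043, -0.999, 1032.684], [0.0, 0.0, 0.0, 1.0]]
scene 356.1167478448381 [[0.633, -0.417, 0.652, -34.473], [-0.774, -0.365, 0.518, -436.22], [0.022, -0.832, -0.554, 516.366], [0.0, 0.0, 0.0, 1.0]]
{'time': 0.1, 'joint_pos': array([ 7.07396079e+01,  7.51313368e+00,  8.53242582e+01, -4.51604570e-04,
        8.72602528e+01, -4.89461064e+00]), 'qd': array([-0.01760578, -0.00426235, -0.10934607,  0.11175704,  0.04775793,
        0.05099416]), 'joint_efforts': array([-5.00085189e-04, -5.70955646e+01, -5.01941085e+01, -3.37928213e-04,
        8.32184160e-03, -3.77226945e-05]), 'tool_pos': array([148.69875984, 580.76763158, 230.31311272]), 'tcp_rot': array([-1.79902673e+02, -7.88194846e-03,  1.65634234e+02]), 'ft_force': array([ 0.12046536, -0.20246189,  0.08813619]), 'wrist_torque': array([0.02390747, 0.00460701, 0.03042664]), 'grip_force': 0.0, 'finger_gap': 85.26337541160008}
```

View pics/top0.png

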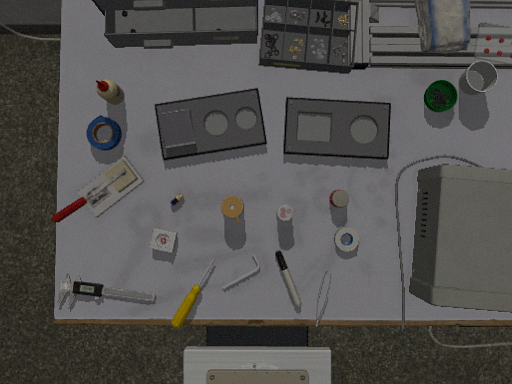

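View pics/scene0.png

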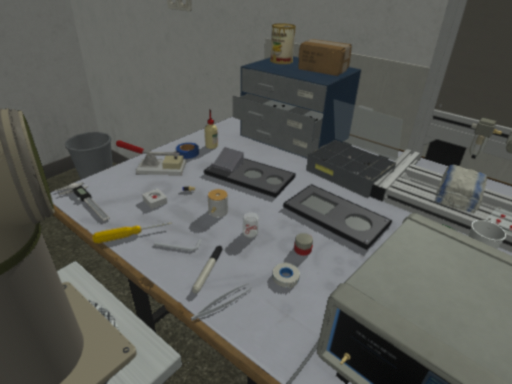

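```bash
cat > m.py <<'E'
from h import *
z=np.load('top0.npz');im,d=z['im'],z['d'];P=cloud('top',d)
R=P[90:160,150:400];print('ranges',[np.percentile(P[165:180,200:400,2],q).round(1) for q in(5,50,95)])
for nm,(u,v),h in [('block',(164,241),18),('cyl',(232,207),51),('jar',(285,213),48),('fit',(177,200),14),('pot',(339,199),32),('tape',(346,239),14)]:
    b=24;x0,y0=u-b,v-b;Z=P[y0:y0+2*b,x0:x0+2*b,2]
    for lo,hi in((h*.6,h+8),):
        m=((Z>lo)&(Z<hi)).astype(np.uint8)
        n,L,S,C=cv2.connectedComponentsWithStats(m)
        if n<2: print(nm,'none');continue
        k=1+np.argmax(S[1:,4]);pts=np.argwhere(L==k)[:,::-1]+[x0,y0]
        W=ray('top',pts,np.median(P[pts[:,1],pts[:,0],2]))
        rc=cv2.minAreaRect(W[:,:2].astype(np.float32))
        print(nm,'n',S[k,4],'zmed',np.median(P[pts[:,1],pts[:,0],2]).round(1),'mean',W.mean(0).round(1),'rect',np.round(rc[0],1),np.round(rc[1],1),round(rc[2],1))
for nm,(x0,y0,x1,y1) in [('seal',(150,80,275,165)),('air',(276,90,398,165))]:
    Z=P[y0:y1,x0:x1,2];m=((Z>8)&(Z<60)).astype(np.uint8)
    n,L,S,C=cv2.connectedComponentsWithStats(m);k=1+np.argmax(S[1:,4])
    mm=((Z>9)&(Z<18)&(L==k));W=P[y0:y1,x0:x1][(L==k)]
    rc=cv2.minAreaRect(W[:,:2].astype(np.float32));print(nm,S[k],np.round(rc[0],1),np.round(rc[1],1),round(rc[2],1))
big=np.hstack([cv2.resize(im[80:170,150:400],None,fx=3.2,fy=3.2,interpolation=3)])
b2=cv2.resize(im[185:265,145:370],None,fx=800/225,fy=800/225,interpolation=3)
cv2.imwrite('pics/c1.png',np.vstack([big,b2])) if big.shape[1]==b2.shape[1] else print(big.shape,b2.shape)
print(np.vstack([big,b2]).shape)
E
python3 m.py
```

```text
ranges [np.float64(-3.4), np.float64(-0.3), np.float64(2.9)]
block n 461 zmed 17.0 mean [385.3 202.   17. ] rect [385.4 201.8] [51.4 42.4] 77.8
cyl n 406 zmed 50.9 mean [456.7  53.   50.9] rect [457.2  53.1] [46.3 46.2] 75.1
jar n 223 zmed 47.6 mean [444.4 -56.5  47.6] rect [444.5 -55.5] [33.2 33.2] 0.1
fit n 69 zmed 12.0 mean [471.9 174.7  12. ] rect [472.1 173.8] [12.2 30.3] 45.5
pot n 245 zmed 32.2 mean [ 475.7 -173.6   32.2] rect [ 475.8 -173.2] [37.8 35.1] 63.7
tape n 382 zmed 13.5 mean [ 388.7 -191.3   13.5] rect [ 388.1 -190.8] [49.2 51.6] 0.2
seal [   4    9  113   72 5665] [636.1 103.6] [123.9 228.2] 9.4
air [   7    8  108   62 5434] [ 628.8 -171.3] [228.8 123.9] 87.2
(572, 800, 3)
```

View pics/c1.png

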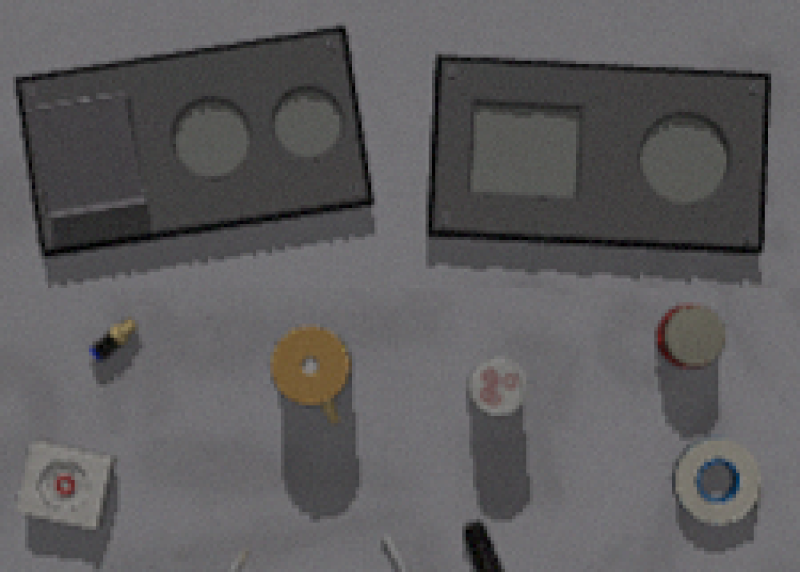

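The crop shows the seal tray with its slope on the left and pockets at about (216,123) and (246,119). In the air tray the well is at about (314,127) and the round pocket at (364,129). The cylinder's nipple points to the lower right. The block lies seal up, and the fitting's brass end points to the upper right. All measured sizes match the given ones.

```bash
cat >> h.py <<'E'
from scipy.spatial.transform import Rotation as Ro
def pose(x,y,z,cdir,tilt=0,tdir=0):
    """TCP pose, fingers closing along world dir cdir (deg); tilt: tool z leans toward tdir (deg)"""
    R=Ro.from_euler('z',cdir+90,degrees=True)*Ro.from_euler('x',180,degrees=True)
    if tilt: 
        a=np.radians(tdir-90);R=Ro.from_rotvec(np.radians(tilt)*np.array([np.cos(a),np.sin(a),0]))*R
    return np.array([x,y,z],float),R
def go(*ps,start=None):
    """print rows; each from previous pose (first from measured)"""
    s=r.sense();p,R=(s['tool_pos'],Ro.from_euler('xyz',s['tcp_rot'],degrees=True)) if start is None else start
    for q,Q in ps:
        t=R.inv().apply(q-p);w=(R.inv()*Q).as_rotvec();print(np.round(t,1).tolist(),np.round(w,3).tolist());p,R=q,Q
E
python3 - <<'E'
from h import *
z=np.load('top0.npz');im,d=z['im'],z['d'];P=cloud('top',d)
print(ray('top',[(216.2,122.8),(246,118.5),(314,127.5),(364,129.5)],14).round(1).tolist())
for y in range(-300,300,50):
    m=(P[...,2]>55)&(abs(P[...,1]-y)<25)&(P[...,0]>560)&(d>0)
    if m.any(): print(y,np.percentile(P[m][:,0],2).round(),P[m][:,2].max().round())
p=pose(685,0,0,99.4,25,9.4)[1].as_matrix();print(p.round(3))
a=pose(385.4,202,120,77.8);b=pose(385.4,202,1,77.8)
go(a,b)
E
```

```text
[[638.3, 89.7, 14.0], [648.1, 25.3, 14.0], [629.3, -122.0, 14.0], [625.7, -230.5, 14.0]]
-200 752.0 71.0
-150 754.0 58.0
-100 758.0 57.0
-50 762.0 58.0
0 788.0 185.0
50 786.0 188.0
100 785.0 190.0
150 780.0 200.0
200 769.0 202.0
250 780.0 201.0
[[-0.894 -0.163  0.417]
 [-0.148  0.987  0.069]
 [-0.423  0.    -0.906]]
[-323.3, -308.0, 110.8] [-0.002, -0.0, -0.038]
[0.0, -0.0, 119.0] [0.0, 0.0, 0.0]
```

>>> {"op": "jog_arm", "data": {"rows": [[[-323,-308,111],[0,0,-0.038]],[[-323,-308,111],[0,0,-0.038]],[[-323,-308,111],[0,0,-0.038]],[[-323,-308,111],[0,0,-0.038]],[[-323,-308,111],[0,0,-0.038]],[[-323,-308,111],[0,0,-0.038]],[[-323,-308,111],[0,0,-0.038]],[[-323,-308,111],[0,0,-0.038]],[[-323,-308,111],[0,0,-0.038]],[[-323,-308,111],[0,0,-0.038]]], "grip": 70}}

```text
time: 1.1
tool_pos: [386.1, 198.5, 118.6]
tcp_rot: [-179.9, -0.1, 167.6]
ft_force: [-0.7, 0.0, -0.1]
finger_gap: 70.0
grip_force: 0.0
```

```bash
python3 - <<'E'
from h import *
snap('scene','s1.png')
print(r.sense()['tool_pos'],r.sense()['tcp_rot'])
go(pose(385.4,202,1.5,77.8))
E
```

```text
[385.98049144 199.39860855 118.87179859] [-1.79885124e+02 -7.67627666e-02  1.67551377e+02]
[1.0, 2.7, 117.4] [-0.002, -0.001, -0.004]
```

>>> {"op": "jog_arm", "data": {"rows": [[[0,1,40],[0,0,0]],[[0,1,80],[0,0,0]],[[0,1,105],[0,0,0]],[[0,1,105],[0,0,0]],[[0,1,105],[0,0,0]],[[0,1,105],[0,0,0]]]}}

```text
time: 1.75
tool_pos: [386.9, 204.9, 17.3]
tcp_rot: [179.9, 0.1, 167.9]
ft_force: [0.6, -0.4, 0.2]
finger_gap: 70.2
grip_force: 0.0
```

```bash
python3 - <<'E'
from h import *
go(pose(385.4,202,1.5,77.8))
E
```

```text
[0.9, -3.2, 15.8] [0.002, 0.002, 0.001]
```

>>> {"op": "jog_arm", "data": {"rows": [[[0,-1,11],[0,0,0]],[[0,-1,11],[0,0,0]],[[0,-1,11],[0,0,0]],[[0,-1,11],[0,0,0]]]}}

```text
time: 2.15
tool_pos: [385.5, 202.7, 4.5]
tcp_rot: [180.0, 0.0, 167.8]
ft_force: [0.5, -0.4, -0.2]
finger_gap: 69.9
grip_force: 0.0
```

Good. Close down on the block.

>>> {"op": "jog_arm", "data": {"rows": [[[0,0,2],[0,0,0]],[[0,0,2],[0,0,0]],[[0,0,2],[0,0,0]],[[0,0,2],[0,0,0]],[[0,0,2],[0,0,0]],[[0,0,2],[0,0,0]]], "grip": 40, "force": 60}}

```text
time: 2.75
tool_pos: [385.7, 202.8, 2.6]
tcp_rot: [180.0, 0.0, 167.8]
ft_force: [0.0, -0.1, 4.4]
finger_gap: 48.2
grip_force: 62.4
```

```bash
python3 - <<'E'
from h import *
s=r.sense();print(s['tool_pos'],s['tcp_rot'],s['finger_gap'],s['grip_force'])
E
```

```text
[385.73783809 202.81636091   2.57449708] [1.79978987e+02 3.81613719e-02 1.67804256e+02] 48.24869596834389 62.38776683807373
```

```bash
python3 - <<'E'
from h import *
up=pose(385.7,202.8,85,77.8);f=pose(611.5,170.5,36.7,99.4,25,9.4)
n=f[1].apply([0,0,-1]);a=(f[0]+60*n,f[1]);print(a[0])
go(up,a,f)
go(a);
E
```

```text
[586.48339528 166.35852794  91.07846722]
[-0.0, 0.0, -82.4] [0.0, 0.001, 0.0]
[-203.9, 6.8, -6.1] [-0.082, -0.431, -0.371]
[-0.0, -0.0, 60.0] [0.0, 0.0, 0.0]
[-204.0, 6.8, -88.4] [-0.082, -0.43, -0.371]
```

>>> {"op": "jog_arm", "data": {"rows": [[[0,0,-30],[0,0,0]],[[0,0,-60],[0,0,0]],[[0,0,-88],[0,0,0]],[[-40,1,-88],[-0.02,-0.09,-0.08]],[[-80,2,-88],[-0.04,-0.18,-0.16]],[[-120,4,-88],[-0.06,-0.27,-0.24]],[[-160,5,-88],[-0.07,-0.36,-0.31]],[[-190,7,-88],[-0.082,-0.43,-0.371]],[[-204,7,-88],[-0.082,-0.43,-0.371]],[[-204,7,-88],[-0.082,-0.43,-0.371]]]}}

```text
time: 3.75
tool_pos: [586.4, 165.6, 89.4]
tcp_rot: [-180.0, 24.9, -170.7]
ft_force: [-0.1, 0.8, -1.4]
finger_gap: 48.5
grip_force: 62.6
```

>>> {"op": "jog_arm", "data": {"rows": [[[0,0,0],[0,0,0]],[[0,0,0],[0,0,0]],[[0,0,0],[0,0,0]]]}}

```text
time: 4.05
tool_pos: [585.6, 166.9, 90.2]
tcp_rot: [180.0, 24.9, -170.6]
ft_force: [-0.8, 0.3, -0.3]
finger_gap: 48.4
grip_force: 62.6
```

```bash
python3 - <<'E'
from h import *
im,d=snap('scene')
cv2.imwrite('pics/s2.png',cv2.resize(im[120:240,150:350],None,fx=4,fy=4))
f=pose(611.5,170.5,36.7,99.4,25,9.4)
s=r.sense();print(s['tool_pos'],s['finger_gap'])
go(f)
E
```

```text
[585.71372179 166.87041732  90.26294944] 48.4049868788883
[-1.0, -0.7, 59.5] [0.0, -0.001, 0.001]
```

View pics/s2.png

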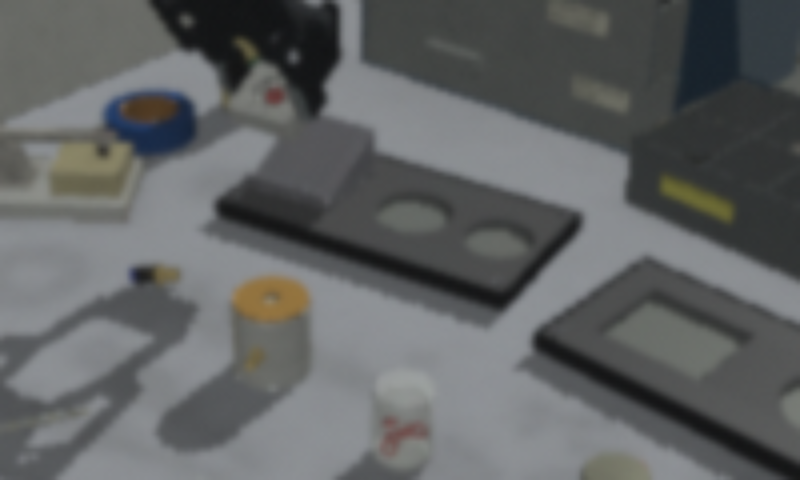

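The block, with its red seal showing at crop (275,95), is held tilted above the slope. Next I lower it.

>>> {"op": "jog_arm", "data": {"rows": [[[-1,-0.5,20],[0,0,0]],[[-1,-0.5,40],[0,0,0]],[[-1,-0.5,50],[0,0,0]],[[-1,-0.5,55],[0,0,0]],[[-1,-0.5,57],[0,0,0]],[[-1,-0.5,58],[0,0,0]],[[-1,-0.5,58],[0,0,0]],[[-1,-0.5,58],[0,0,0]],[[-1,-0.5,58],[0,0,0]]]}}

```text
time: 5.0
tool_pos: [611.6, 170.2, 38.7]
tcp_rot: [180.0, 25.0, -170.6]
ft_force: [0.2, -0.9, -1.0]
finger_gap: 48.5
grip_force: 62.6
```

```bash
python3 - <<'E'
from h import *
s=r.sense();print(s['tool_pos'],s['ft_force'],s['finger_gap'])
go(pose(611.5,170.5,36.7,99.4,25,9.4))
E
```

```text
[611.59352846 170.16544731  38.74686733] [ 0.22419293 -0.88071935 -0.96104492] 48.517813483818784
[0.9, 0.3, 1.8] [0.0, -0.0, 0.0]
```

>>> {"op": "jog_arm", "data": {"rows": [[[0,0,1.5],[0,0,0]],[[0,0,3],[0,0,0]],[[0,0,3],[0,0,0]],[[0,0,3],[0,0,0]],[[0,0,3],[0,0,0]]]}}

```text
time: 5.5
tool_pos: [612.6, 170.3, 35.4]
tcp_rot: [-180.0, 24.9, -170.6]
ft_force: [0.7, -0.3, -1.0]
finger_gap: 48.6
grip_force: 62.6
```

>>> {"op": "jog_arm", "data": {"rows": [[[0,0,1],[0,0,0]],[[0,0,1],[0,0,0]],[[0,0,1],[0,0,0]]]}}

```text
time: 5.8
tool_pos: [613.1, 170.4, 34.7]
tcp_rot: [-180.0, 25.0, -170.6]
ft_force: [-3.8, -0.4, 2.6]
finger_gap: 48.2
grip_force: 63.1
```

>>> {"op": "jog_arm", "data": {"rows": [[[0,0,0],[0,0,0]],[[0,0,0],[0,0,0]],[[0,0,0],[0,0,0]],[[0,0,0],[0,0,0]],[[0,0,0],[0,0,0]],[[0,0,0],[0,0,0]]], "grip": 66}}

```text
time: 6.4
tool_pos: [613.0, 170.4, 34.5]
tcp_rot: [-180.0, 24.9, -170.6]
ft_force: [0.2, 0.9, 0.6]
finger_gap: 66.0
grip_force: 0.0
```

>>> {"op": "jog_arm", "data": {"rows": [[[0,0,-15],[0,0,0]],[[0,0,-50],[0,0,0]],[[0,0,-90],[0,0,0]],[[0,0,-90],[0,0,0]],[[0,0,-90],[0,0,0]]]}}

```text
time: 6.9
tool_pos: [576.5, 164.4, 118.1]
tcp_rot: [180.0, 25.1, -170.6]
ft_force: [-0.2, 0.1, -0.8]
finger_gap: 66.0
grip_force: 0.0
```

```bash
python3 - <<'E'
from h import *
im,d=snap('scene')
cv2.imwrite('pics/s3.png',cv2.resize(im[120:220,180:320],None,fx=5,fy=5))
up=pose(560,140,130,99.4); 
a=pose(475.7,-173.6,110,0);b=pose(475.7,-173.6,8,0)
print(r.sense()['tool_pos'],r.sense()['joint_pos'])
go(a,b)
E
```

```text
[575.62993218 164.20958359 116.31320336] [ 11.57510339  -9.64612301 118.25550523  -1.26402471  46.43929718
 -87.16484982]
[142.1, -316.9, -59.2] [0.377, 0.32, 1.704]
[0.0, -0.0, 102.0] [0.0, 0.0, 0.0]
```

View pics/s3.png

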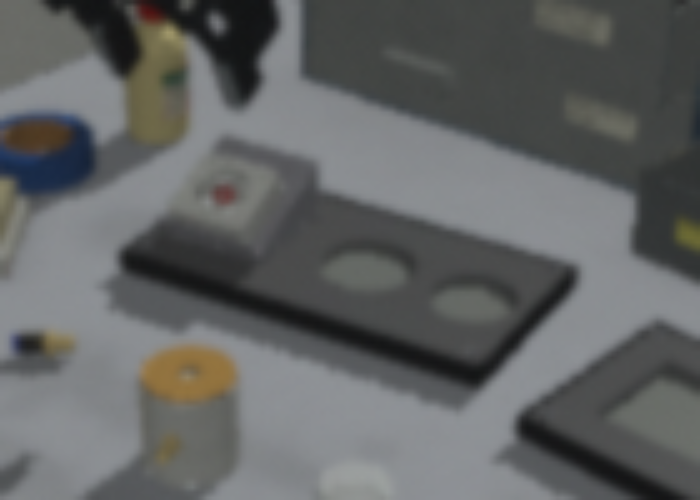

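The block rests on the slope, seal up, near the lip (crop about (225,205)). Next comes the pot.

>>> {"op": "jog_arm", "data": {"rows": [[[142,-317,-59],[0.377,0.32,1.704]],[[142,-317,-59],[0.377,0.32,1.704]],[[142,-317,-59],[0.377,0.32,1.704]],[[142,-317,-59],[0.377,0.32,1.704]],[[142,-317,-59],[0.377,0.32,1.704]],[[142,-317,-59],[0.377,0.32,1.704]],[[142,-317,-59],[0.377,0.32,1.704]],[[142,-317,-59],[0.377,0.32,1.704]],[[142,-317,-59],[0.377,0.32,1.704]],[[142,-317,-59],[0.377,0.32,1.704]]], "grip": 60}}

```text
time: 7.95
tool_pos: [474.6, -174.1, 107.7]
tcp_rot: [177.3, 3.0, 104.6]
ft_force: [-0.5, 0.7, 0.3]
finger_gap: 60.4
grip_force: 0.0
```

>>> {"op": "jog_arm", "data": {"rows": [[[0,0,0],[0,0,0]],[[0,0,0],[0,0,0]]]}}

```text
time: 8.15
tool_pos: [475.2, -173.3, 108.1]
tcp_rot: [177.2, 3.2, 105.3]
ft_force: [-0.7, -0.2, -0.3]
finger_gap: 59.9
grip_force: 0.0
```

```bash
python3 - <<'E'
from h import *
z=np.load('top0.npz')
im,d=snap('top');P=cloud('top',d);np.savez('top1.npz',im=im,d=d)
s=r.sense();print(s['tool_pos'],s['joint_pos'])
# block on slope check: points in tray frame
a=np.radians(9.4);Q=P-[636.1,103.6,0];x=Q[...,0]*np.cos(a)+Q[...,1]*np.sin(a);y=-Q[...,0]*np.sin(a)+Q[...,1]*np.cos(a)
al=np.radians(25);S=(x+34)*np.cos(al)+(Q[...,2]-22)*np.sin(al);N=-(x+34)*np.sin(al)+(Q[...,2]-22)*np.cos(al)
m=(N>13)&(N<25)&(abs(y-70)<45)&(abs(S-30)<45)&(d>0)
rc=cv2.minAreaRect(np.c_[S[m],y[m]].astype(np.float32));print('block s,y',rc,np.median(N[m]))
go(pose(475.7,-173.6,110,0),pose(475.7,-173.6,8,0))
E
```

```text
[ 475.18004865 -173.24411928  108.41396582] [-25.4384212   -5.88266093 112.02758558  -0.59285129  69.62561362
 -40.63221924]
block s,y ((22.758268356323242, 69.13609313964844), (49.8232421875, 44.943538665771484), 89.42491912841797) 17.443452963730103
[-0.6, 0.5, -1.5] [0.057, 0.049, 0.268]
[0.0, -0.0, 102.0] [0.0, 0.0, 0.0]
```

>>> {"op": "jog_arm", "data": {"rows": [[[0,0,20],[0.028,0.024,0.134]],[[0,0,40],[0.057,0.049,0.268]],[[0,0,55],[0.057,0.049,0.268]],[[0,0,55],[0.057,0.049,0.268]],[[0,0,55],[0.057,0.049,0.268]]]}}

```text
time: 8.7
tool_pos: [478.7, -175.5, 54.6]
tcp_rot: [180.0, 0.0, 90.0]
ft_force: [-0.8, 0.7, -0.1]
finger_gap: 60.1
grip_force: 0.0
```

```bash
python3 - <<'E'
from h import *
print(r.sense()['tool_pos'])
go(pose(475.7,-173.6,9,0))
E
```

```text
[ 478.74426718 -175.52349965   54.61181597]
[1.9, -3.1, 45.6] [0.001, 0.0, 0.0]
```

>>> {"op": "jog_arm", "data": {"rows": [[[2,-3,20],[0,0,0]],[[2,-3,35],[0,0,0]],[[2,-3,44],[0,0,0]],[[2,-3,44],[0,0,0]],[[2,-3,44],[0,0,0]],[[2,-3,44],[0,0,0]]]}}

```text
time: 9.3
tool_pos: [477.3, -174.3, 12.1]
tcp_rot: [179.8, 0.1, 89.8]
ft_force: [-0.2, 0.1, 0.4]
finger_gap: 59.6
grip_force: 0.0
```

>>> {"op": "jog_arm", "data": {"rows": [[[0,0,0],[0,0,0]],[[0,0,0],[0,0,0]],[[0,0,0],[0,0,0]],[[0,0,0],[0,0,0]],[[0,0,0],[0,0,0]],[[0,0,0],[0,0,0]]], "grip": 30, "force": 40}}

```text
time: 9.9
tool_pos: [477.0, -174.3, 12.0]
tcp_rot: [179.9, 0.0, 89.8]
ft_force: [-1.9, 0.6, 6.2]
finger_gap: 36.0
grip_force: 39.6
```

```bash
python3 - <<'E'
from h import *
s=r.sense();print(s['tool_pos'],s['finger_gap'],s['grip_force'])
h=s['tool_pos'][2]
f=pose(638.1,91.8,h+8+2,9.4);a=pose(638.1,91.8,h+85,9.4)
go(a,f)
E
```

```text
[ 477.03926541 -174.26207873   11.95591329] 35.95806799033321 39.60034780204296
[266.6, 160.2, -84.8] [0.002, 0.001, -0.168]
[0.0, -0.0, 75.0] [0.0, 0.0, 0.0]
```

>>> {"op": "jog_arm", "data": {"rows": [[[0,0,-40],[0,0,0]],[[0,0,-80],[0,0,-0.02]],[[35,21,-85],[0,0,-0.05]],[[70,42,-85],[0,0,-0.1]],[[105,63,-85],[0,0,-0.168]],[[145,87,-85],[0,0,-0.168]],[[185,111,-85],[0,0,-0.168]],[[225,135,-85],[0,0,-0.168]],[[255,153,-85],[0,0,-0.168]],[[267,160,-85],[0,0,-0.168]]]}}

```text
time: 10.9
tool_pos: [638.4, 95.7, 96.1]
tcp_rot: [179.9, -0.0, 99.6]
ft_force: [-0.6, 0.4, -0.5]
finger_gap: 36.1
grip_force: 40.4
```

>>> {"op": "jog_arm", "data": {"rows": [[[0,0,0],[0,0,0]],[[0,0,0],[0,0,0]],[[0,0,0],[0,0,0]],[[0,0,0],[0,0,0]],[[0,0,0],[0,0,0]]]}}

```text
time: 11.4
tool_pos: [637.2, 91.4, 96.2]
tcp_rot: [179.9, 0.0, 99.3]
ft_force: [-0.4, -0.2, -0.5]
finger_gap: 35.9
grip_force: 40.4
```

```bash
python3 - <<'E'
from h import *
s=r.sense();print(s['tool_pos'],s['finger_gap'],s['grip_force'])
im,d=snap('scene');cv2.imwrite('pics/s4.png',cv2.resize(im[90:220,180:340],None,fx=4.5,fy=4.5))
go(pose(638.1,91.0,22,9.4))
E
```

```text
[637.15763473  91.40076852  96.19398716] 35.9421263712522 40.381716415286064
[-0.7, 0.7, 74.2] [0.001, 0.0, -0.001]
```

View pics/s4.png

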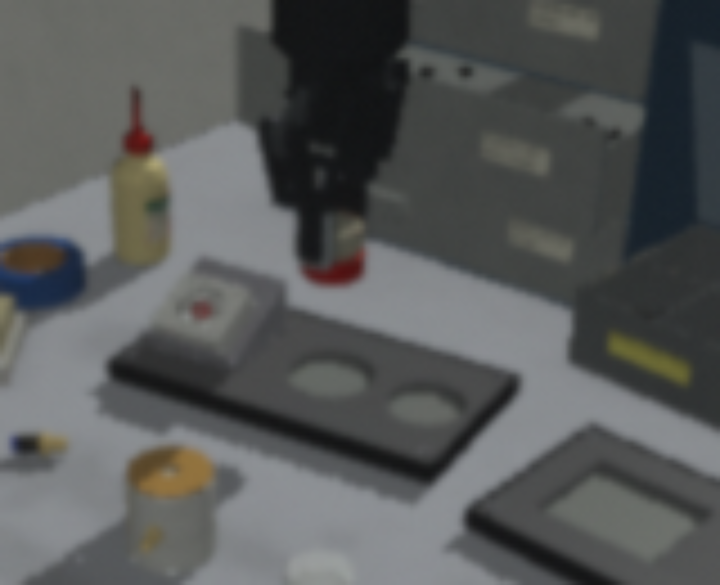

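The pot is held upright over the middle pocket at crop (330,265). I lower it in.

>>> {"op": "jog_arm", "data": {"rows": [[[0,0,25],[0,0,0]],[[0,0,50],[0,0,0]],[[0,0,62],[0,0,0]],[[0,0,69],[0,0,0]],[[0,0,73],[0,0,0]],[[0,0,75],[0,0,0]],[[0,0,75.5],[0,0,0]],[[0,0,75.5],[0,0,0]],[[0,0,75.5],[0,0,0]],[[0,0,75.5],[0,0,0]]]}}

```text
time: 12.45
tool_pos: [637.7, 92.5, 21.0]
tcp_rot: [179.9, 0.0, 99.4]
ft_force: [0.1, -0.4, -0.7]
finger_gap: 35.7
grip_force: 40.4
```

>>> {"op": "jog_arm", "data": {"rows": [[[0,0,0.7],[0,0,0]],[[0,0,0.7],[0,0,0]],[[0,0,0.7],[0,0,0]]]}}

```text
time: 12.75
tool_pos: [637.7, 92.4, 20.1]
tcp_rot: [179.9, 0.0, 99.4]
ft_force: [-0.3, 1.3, 0.2]
finger_gap: 36.1
grip_force: 40.6
```

>>> {"op": "jog_arm", "data": {"rows": [[[0,0,0],[0,0,0]],[[0,0,0],[0,0,0]],[[0,0,0],[0,0,0]],[[0,0,0],[0,0,0]],[[0,0,0],[0,0,0]]], "grip": 58}}

```text
time: 13.25
tool_pos: [637.4, 92.4, 19.8]
tcp_rot: [179.9, 0.0, 99.4]
ft_force: [0.2, 0.3, -0.5]
finger_gap: 58.4
grip_force: 0.0
```

>>> {"op": "jog_arm", "data": {"rows": [[[0,0,-20],[0,0,0]],[[0,0,-50],[0,0,0]],[[0,0,-85],[0,0,0]],[[0,0,-85],[0,0,0]],[[0,0,-85],[0,0,0]]]}}

```text
time: 13.75
tool_pos: [638.4, 92.5, 106.4]
tcp_rot: [179.8, 0.0, 99.4]
ft_force: [-0.5, -0.4, -0.6]
finger_gap: 57.9
grip_force: 0.0
```

```bash
python3 - <<'E'
from h import *
s=r.sense();print(s['tool_pos'])
go(pose(444.4,-56,105,0),pose(444.4,-56,12,0))
E
```

```text
[638.41528553  92.51754032 106.38226045]
[-114.9, -215.7, 0.6] [0.004, 0.0, 0.164]
[0.0, -0.0, 93.0] [0.0, 0.0, 0.0]
```

>>> {"op": "jog_arm", "data": {"rows": [[[-115,-216,0],[0,0,0.164]],[[-115,-216,0],[0,0,0.164]],[[-115,-216,0],[0,0,0.164]],[[-115,-216,0],[0,0,0.164]],[[-115,-216,0],[0,0,0.164]],[[-115,-216,0],[0,0,0.164]],[[-115,-216,0],[0,0,0.164]],[[-115,-216,0],[0,0,0.164]],[[-115,-216,0],[0,0,0.164]],[[-115,-216,0],[0,0,0.164]]]}}

```text
time: 14.75
tool_pos: [443.6, -55.7, 104.6]
tcp_rot: [180.0, -0.0, 90.1]
ft_force: [0.4, -0.2, 0.0]
finger_gap: 58.1
grip_force: 0.0
```

```bash
python3 - <<'E'
from h import *
im,d=snap('top');P=cloud('top',d)
# pot in tray check: depth points above z 30 near pocket
m=(P[...,2]>32)&(P[...,2]<48)&(np.hypot(P[...,0]-638,P[...,1]-91)<32)&(d>0)
print('pot',cv2.minAreaRect(P[m][:,:2].astype(np.float32)),np.median(P[m][:,2]))
cv2.imwrite('pics/t1.png',cv2.resize(im[80:170,150:400],None,fx=3.2,fy=3.2))
print(r.sense()['tool_pos']);go(pose(444.4,-56,8,0))
E
```

```text
pot ((636.3689575195312, 91.92709350585938), (35.213233947753906, 34.487369537353516), 46.126853942871094) 40.57162203740029
[443.49264095 -55.7194178  104.51792518]
[-0.3, 0.8, 96.5] [0.001, -0.0, 0.001]
```

>>> {"op": "jog_arm", "data": {"rows": [[[0,1,35],[0,0,0]],[[0,1,65],[0,0,0]],[[0,1,85],[0,0,0]],[[0,1,94],[0,0,0]],[[0,1,96],[0,0,0]],[[0,1,96],[0,0,0]],[[0,1,96],[0,0,0]]]}}

```text
time: 15.5
tool_pos: [445.3, -56.5, 10.0]
tcp_rot: [179.8, 0.0, 90.0]
ft_force: [0.6, -0.1, 0.8]
finger_gap: 58.0
grip_force: 0.0
```

>>> {"op": "jog_arm", "data": {"rows": [[[0,0,0],[0,0,0]],[[0,0,0],[0,0,0]],[[0,0,0],[0,0,0]],[[0,0,0],[0,0,0]],[[0,0,0],[0,0,0]],[[0,0,0],[0,0,0]]], "grip": 26, "force": 30}}

```text
time: 16.1
tool_pos: [445.0, -56.5, 9.8]
tcp_rot: [179.8, 0.0, 90.0]
ft_force: [-1.9, 1.1, 6.4]
finger_gap: 33.4
grip_force: 29.5
```

```bash
python3 - <<'E'
from h import *
s=r.sense();h=s['tool_pos'][2]
go(pose(648.5,26,h+85,9.4),pose(648.5,26,h+8,9.4))
E
```

```text
[82.5, 203.7, -84.5] [0.003, 0.001, -0.164]
[0.0, -0.0, 77.0] [0.0, 0.0, 0.0]
```

>>> {"op": "jog_arm", "data": {"rows": [[[0,0,-40],[0,0,0]],[[0,0,-80],[0,0,-0.02]],[[15,36,-85],[0,0,-0.05]],[[30,74,-85],[0,0,-0.1]],[[45,112,-85],[0,0,-0.164]],[[60,148,-85],[0,0,-0.164]],[[72,178,-85],[0,0,-0.164]],[[82,204,-85],[0,0,-0.164]],[[82,204,-85],[0,0,-0.164]],[[82,204,-85],[0,0,-0.164]]]}}

```text
time: 17.1
tool_pos: [648.0, 25.9, 93.6]
tcp_rot: [180.0, 0.0, 99.4]
ft_force: [-0.4, -0.6, -0.0]
finger_gap: 33.7
grip_force: 30.4
```

>>> {"op": "jog_arm", "data": {"rows": [[[0,0,0],[0,0,0]],[[0,0,0],[0,0,0]],[[0,0,0],[0,0,0]]]}}

```text
time: 17.4
tool_pos: [647.6, 25.3, 94.2]
tcp_rot: [179.9, 0.0, 99.4]
ft_force: [0.7, -0.8, -0.4]
finger_gap: 33.6
grip_force: 30.4
```

```bash
python3 - <<'E'
from h import *
im,d=snap('scene');cv2.imwrite('pics/s5.png',cv2.resize(im[90:220,180:340],None,fx=4.5,fy=4.5))
print(r.sense()['tool_pos']);go(pose(648.5,26,17.8,9.4))
E
```

```text
[647.68886293  25.36113258  94.21949466]
[0.5, 0.8, 76.4] [0.001, 0.0, -0.001]
```

View pics/s5.png

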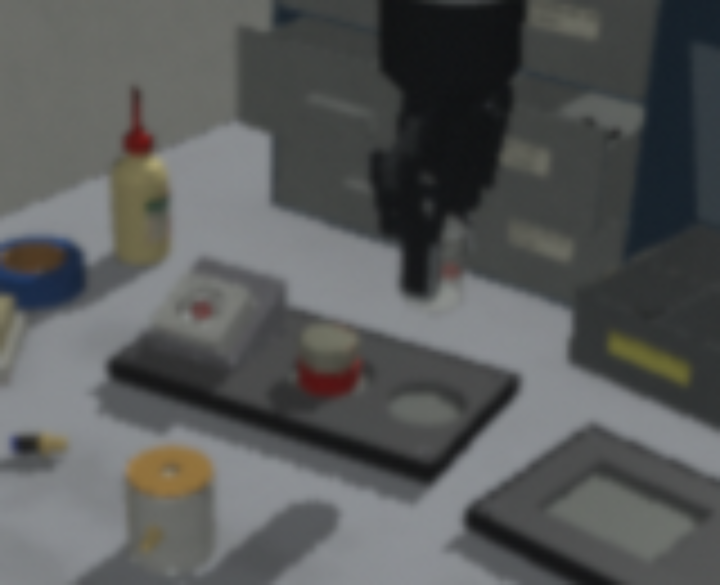

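The pot stands in its pocket at crop (330,360). The jar is held upright at (445,270), above the end pocket.

>>> {"op": "jog_arm", "data": {"rows": [[[0.5,0.8,25],[0,0,0]],[[0.5,0.8,50],[0,0,0]],[[0.5,0.8,63],[0,0,0]],[[0.5,0.8,71],[0,0,0]],[[0.5,0.8,75],[0,0,0]],[[0.5,0.8,77],[0,0,0]],[[0.5,0.8,77],[0,0,0]],[[0.5,0.8,77],[0,0,0]],[[0.5,0.8,77],[0,0,0]],[[0.5,0.8,77],[0,0,0]]]}}

```text
time: 18.45
tool_pos: [649.7, 26.3, 17.9]
tcp_rot: [179.8, 0.0, 99.4]
ft_force: [0.2, 0.3, 4.5]
finger_gap: 33.2
grip_force: 30.8
```

>>> {"op": "jog_arm", "data": {"rows": [[[0,0,0],[0,0,0]],[[0,0,0],[0,0,0]],[[0,0,0],[0,0,0]],[[0,0,0],[0,0,0]],[[0,0,0],[0,0,0]]], "grip": 55}}

```text
time: 18.95
tool_pos: [648.6, 26.3, 16.7]
tcp_rot: [180.0, 0.0, 99.4]
ft_force: [0.2, 0.5, -0.1]
finger_gap: 55.2
grip_force: 0.0
```

>>> {"op": "jog_arm", "data": {"rows": [[[0,0,-20],[0,0,0]],[[0,0,-50],[0,0,0]],[[0,0,-95],[0,0,0]],[[0,0,-95],[0,0,0]],[[0,0,-95],[0,0,0]]]}}

```text
time: 19.45
tool_pos: [650.3, 26.3, 114.2]
tcp_rot: [179.7, 0.1, 99.4]
ft_force: [0.6, 0.1, -1.4]
finger_gap: 55.0
grip_force: 0.0
```

```bash
python3 - <<'E'
from h import *
s=r.sense();print(s['tool_pos'],s['joint_pos'])
go(pose(457,53,120,-64),pose(457,53,14,-64))
E
```

```text
[650.25353738  26.29662939 114.1833841 ] [-2.19269411e+00  1.93806203e+01  8.39247620e+01 -7.05697888e-03
  7.63930813e+01 -1.15836341e+01]
[57.9, -186.3, -6.8] [0.005, -0.002, 1.281]
[0.0, -0.0, 106.0] [0.0, 0.0, 0.0]
```

>>> {"op": "jog_arm", "data": {"rows": [[[58,-186,-7],[0,0,1.281]],[[58,-186,-7],[0,0,1.281]],[[58,-186,-7],[0,0,1.281]],[[58,-186,-7],[0,0,1.281]],[[58,-186,-7],[0,0,1.281]],[[58,-186,-7],[0,0,1.281]],[[58,-186,-7],[0,0,1.281]],[[58,-186,-7],[0,0,1.281]],[[58,-186,-7],[0,0,1.281]],[[58,-186,-7],[0,0,1.281]]], "grip": 72}}

```text
time: 20.45
tool_pos: [454.7, 53.2, 117.2]
tcp_rot: [-180.0, 0.1, 25.9]
ft_force: [-0.3, -0.3, -0.2]
finger_gap: 72.1
grip_force: 0.0
```

>>> {"op": "jog_arm", "data": {"rows": [[[0,0,20],[0,0,0]],[[0,0,35],[0,0,0]],[[0,0,35],[0,0,0]],[[0,0,35],[0,0,0]]]}}

```text
time: 20.85
tool_pos: [455.0, 53.2, 83.1]
tcp_rot: [-180.0, 0.0, 26.1]
ft_force: [0.6, 0.3, -0.1]
finger_gap: 72.2
grip_force: 0.0
```

```bash
python3 - <<'E'
from h import *
im,d=snap('top');P=cloud('top',d)
m=(P[...,2]>48)&(P[...,2]<64)&(np.hypot(P[...,0]-648.5,P[...,1]-26)<30)&(d>0)
print('jar',cv2.minAreaRect(P[m][:,:2].astype(np.float32)),np.median(P[m][:,2]))
im,d=snap('scene');cv2.imwrite('pics/s6.png',cv2.resize(im[90:220,180:340],None,fx=4.5,fy=4.5))
print(r.sense()['tool_pos'])
go(pose(457,53,14,-64))
E
```

```text
jar ((647.86083984375, 25.4344482421875), (33.00429153442383, 31.197490692138672), 0.34309151768684387) 55.666691606271854
[456.14412822  53.2395584   84.26259195]
[0.6, 0.5, 70.3] [0.001, -0.001, 0.001]
```

View pics/s6.png

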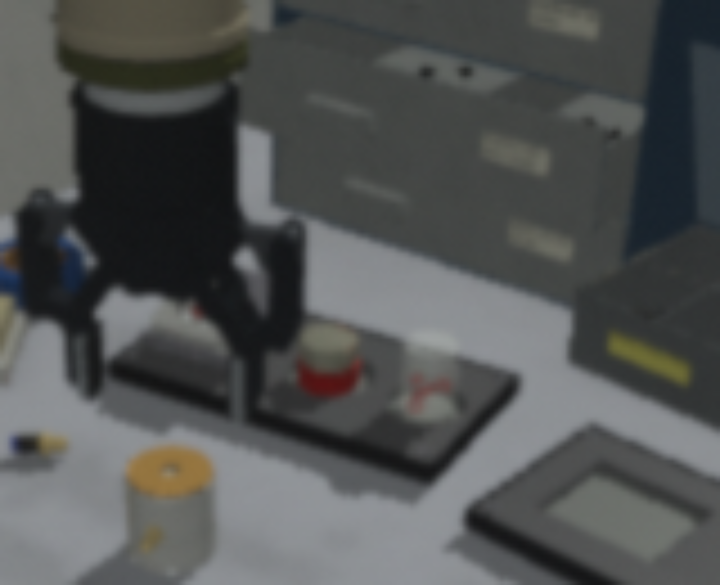

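The jar is seated, with its top at z = 56 mm (crop (430,380)). The fingers straddle the cylinder, with the nipple between them at (152,540).

>>> {"op": "jog_arm", "data": {"rows": [[[0.5,0.5,25],[0,0,0]],[[0.5,0.5,45],[0,0,0]],[[0.5,0.5,60],[0,0,0]],[[0.5,0.5,67],[0,0,0]],[[0.5,0.5,68],[0,0,0]],[[0.5,0.5,68],[0,0,0]],[[0.5,0.5,68],[0,0,0]]]}}

```text
time: 21.65
tool_pos: [457.5, 53.0, 16.8]
tcp_rot: [179.9, -0.1, 26.0]
ft_force: [0.3, 0.1, 0.2]
finger_gap: 72.2
grip_force: 0.0
```

>>> {"op": "jog_arm", "data": {"rows": [[[0,0,0],[0,0,0]],[[0,0,0],[0,0,0]],[[0,0,0],[0,0,0]],[[0,0,0],[0,0,0]],[[0,0,0],[0,0,0]],[[0,0,0],[0,0,0]]], "grip": 36, "force": 70}}

```text
time: 22.25
tool_pos: [457.4, 53.0, 16.7]
tcp_rot: [179.9, -0.1, 26.0]
ft_force: [-1.2, -0.5, 6.0]
finger_gap: 45.2
grip_force: 71.5
```

```bash
python3 - <<'E'
from h import *
s=r.sense();h=s['tool_pos'][2];print(s['joint_pos'][5])
go(pose(626,-229.7,h+85,-64),pose(626,-229.7,h+8,-64))
E
```

```text
64.23484901614567
[27.8, 328.1, -84.5] [0.001, -0.002, -0.0]
[0.0, -0.0, 77.0] [0.0, 0.0, 0.0]
```

>>> {"op": "jog_arm", "data": {"rows": [[[0,0,-40],[0,0,0]],[[0,0,-80],[0,0,0]],[[3,40,-85],[0,0,0]],[[7,85,-85],[0,0,0]],[[11,130,-85],[0,0,0]],[[15,175,-85],[0,0,0]],[[19,220,-85],[0,0,0]],[[23,265,-85],[0,0,0]],[[26,305,-85],[0,0,0]],[[28,328,-85],[0,0,0]]]}}

```text
time: 23.25
tool_pos: [626.0, -232.5, 100.3]
tcp_rot: [179.9, -0.0, 25.9]
ft_force: [-0.3, 1.2, -2.1]
finger_gap: 45.2
grip_force: 72.7
```

>>> {"op": "jog_arm", "data": {"rows": [[[0,0,0],[0,0,0]],[[0,0,0],[0,0,0]],[[0,0,0],[0,0,0]],[[0,0,0],[0,0,0]],[[0,0,0],[0,0,0]],[[0,0,0],[0,0,0]]]}}

```text
time: 23.85
tool_pos: [625.3, -229.0, 101.1]
tcp_rot: [180.0, -0.1, 26.0]
ft_force: [-0.3, 0.4, -2.0]
finger_gap: 45.2
grip_force: 72.7
```

```bash
python3 - <<'E'
from h import *
s=r.sense();print(s['tool_pos'],s['finger_gap'])
go(pose(626,-229.7,24.7,-64))
E
```

```text
[ 625.33061202 -228.97362837  101.13731574] 45.15792465856572
[0.2, 0.9, 76.4] [0.001, -0.001, 0.001]
```

>>> {"op": "jog_arm", "data": {"rows": [[[0,1,25],[0,0,0]],[[0,1,50],[0,0,0]],[[0,1,63],[0,0,0]],[[0,1,71],[0,0,0]],[[0,1,75],[0,0,0]],[[0,1,77],[0,0,0]],[[0,1,77],[0,0,0]],[[0,1,77],[0,0,0]],[[0,1,77],[0,0,0]],[[0,1,77],[0,0,0]]]}}

```text
time: 24.85
tool_pos: [626.6, -230.8, 24.8]
tcp_rot: [179.9, -0.1, 26.0]
ft_force: [0.4, 0.5, 1.3]
finger_gap: 45.4
grip_force: 72.8
```

>>> {"op": "jog_arm", "data": {"rows": [[[0,0,0],[0,0,0]],[[0,0,0],[0,0,0]],[[0,0,0],[0,0,0]],[[0,0,0],[0,0,0]],[[0,0,0],[0,0,0]]], "grip": 68}}

```text
time: 25.35
tool_pos: [625.9, -230.4, 23.8]
tcp_rot: [180.0, -0.0, 26.0]
ft_force: [-0.3, -0.3, 0.0]
finger_gap: 67.8
grip_force: 0.0
```

>>> {"op": "jog_arm", "data": {"rows": [[[0,0,-20],[0,0,0]],[[0,0,-50],[0,0,0]],[[0,0,-95],[0,0,0]],[[0,0,-95],[0,0,0]],[[0,0,-95],[0,0,0]]]}}

```text
time: 25.85
tool_pos: [627.2, -231.1, 121.3]
tcp_rot: [179.8, -0.2, 26.0]
ft_force: [0.2, -0.3, -0.2]
finger_gap: 68.0
grip_force: 0.0
```

```bash
python3 - <<'E'
from h import *
s=r.sense();print(s['tool_pos'],s['joint_pos'])
go(pose(472,174.3,110,45.5)); go(pose(472,174.3,110,-134.5))
z=np.load('top1.npz');P=cloud('top',z['d'])
m=(P[...,2]>7)&(P[...,2]<20)&(np.hypot(P[...,0]-472,P[...,1]-174)<26)&(z['d']>0)
print('fit',cv2.minAreaRect(P[m][:,:2].astype(np.float32)))
E
```

```text
[ 627.18902026 -231.09145102  121.27857727] [-2.46285522e+01  2.16124608e+01  8.03729401e+01  1.64220461e-02
  7.77094645e+01  3.93707022e+01]
[38.2, -432.4, 9.7] [0.006, 0.001, -1.911]
[38.2, -432.4, 9.7] [0.001, -0.006, 1.23]
fit ((472.79083251953125, 174.76747131347656), (11.124517440795898, 30.47525978088379), 45.67390441894531)
```

>>> {"op": "jog_arm", "data": {"rows": [[[38,-432,10],[0,0,-1.911]],[[38,-432,10],[0,0,-1.911]],[[38,-432,10],[0,0,-1.911]],[[38,-432,10],[0,0,-1.911]],[[38,-432,10],[0,0,-1.911]],[[38,-432,10],[0,0,-1.911]],[[38,-432,10],[0,0,-1.911]],[[38,-432,10],[0,0,-1.911]],[[38,-432,10],[0,0,-1.911]],[[38,-432,10],[0,0,-1.911]]], "grip": 40}}

```text
time: 26.85
tool_pos: [467.5, 177.9, 106.8]
tcp_rot: [-179.9, -0.1, 112.5]
ft_force: [0.0, -0.7, 0.2]
finger_gap: 39.6
grip_force: 0.0
```

```bash
python3 - <<'E'
from h import *
s=r.sense();print(s['tool_pos'],s['joint_pos'])
im,d=snap('top','t2f.png');P=cloud('top',d)
m=(P[...,2]>48)&(P[...,2]<66)&(np.hypot(P[...,0]-626,P[...,1]+230)<36)&(d>0)
print('cyl',cv2.minAreaRect(P[m][:,:2].astype(np.float32)),np.median(P[m][:,2]))
go(pose(472.4,174.5,60,45.5))
E
```

```text
[467.48556341 177.87433968 106.77792227] [ 1.49169005e+01 -2.35063684e+00  1.08747416e+02  5.57720179e-02
  7.37361381e+01 -7.63803820e+00]
cyl ((626.421875, -230.47122192382812), (46.08256149291992, 45.8472785949707), 74.12603759765625) 59.137160842532694
[-3.3, 3.1, 46.9] [-0.002, -0.001, -0.391]
```

>>> {"op": "jog_arm", "data": {"rows": [[[0,0,15],[0,0,-0.14]],[[0,0,30],[0,0,-0.28]],[[0,0,47],[0,0,-0.391]],[[0,0,47],[0,0,-0.391]],[[0,0,47],[0,0,-0.391]],[[0,0,47],[0,0,-0.391]],[[0,0,47],[0,0,-0.391]]]}}

```text
time: 27.6
tool_pos: [471.4, 174.5, 62.6]
tcp_rot: [179.9, 0.1, 134.2]
ft_force: [0.5, -0.3, -0.4]
finger_gap: 40.0
grip_force: 0.0
```

```bash
python3 - <<'E'
from h import *
s=r.sense();print(s['tool_pos'])
go(pose(472.4,174.5,3,45.5))
E
```

```text
[471.36945765 174.51817433  62.61012096]
[-0.6, 0.6, 59.6] [0.002, 0.002, -0.023]
```

>>> {"op": "jog_arm", "data": {"rows": [[[-0.5,0.5,20],[0,0,-0.023]],[[-0.5,0.5,40],[0,0,-0.023]],[[-0.5,0.5,52],[0,0,-0.023]],[[-0.5,0.5,57],[0,0,-0.023]],[[-0.5,0.5,57],[0,0,-0.023]],[[-0.5,0.5,57],[0,0,-0.023]],[[-0.5,0.5,57],[0,0,-0.023]],[[-0.5,0.5,57],[0,0,-0.023]]]}}

```text
time: 28.4
tool_pos: [472.1, 174.7, 5.5]
tcp_rot: [179.9, 0.1, 135.7]
ft_force: [0.6, -0.1, -0.5]
finger_gap: 40.3
grip_force: 0.0
```

>>> {"op": "jog_arm", "data": {"rows": [[[0,0,2],[0,0,0]],[[0,0,2],[0,0,0]],[[0,0,2],[0,0,0]],[[0,0,2],[0,0,0]],[[0,0,2],[0,0,0]],[[0,0,2],[0,0,0]]], "grip": 5, "force": 25}}

```text
time: 29.0
tool_pos: [471.4, 174.5, 2.7]
tcp_rot: [180.0, 0.0, 135.7]
ft_force: [-0.1, 0.0, 0.9]
finger_gap: 12.0
grip_force: 26.0
```

```bash
python3 - <<'E'
from h import *
s=r.sense();p=s['tool_pos'];h=p[2];print(p,s['finger_gap'],s['joint_pos'][5])
go(pose(631,-121.7,h+80,45.5),pose(631,-121.7,h+9,45.5))
go(pose(p[0],p[1],h+80,45.5),pose(631,-121.7,h+80,87.2))
E
```

```text
[471.4352369  174.47257964   2.7088662 ] 11.955663751214678 -31.16970154198809
[-321.2, -100.3, -79.8] [0.001, 0.001, 0.003]
[0.0, -0.0, 71.0] [0.0, 0.0, 0.0]
[-0.1, 0.1, -80.0] [0.001, 0.001, 0.003]
[-321.4, -99.4, -0.0] [-0.0, 0.0, -0.728]
```

>>> {"op": "jog_arm", "data": {"rows": [[[0,0,-40],[0,0,0]],[[0,0,-80],[0,0,0]],[[-40,-12,-80],[0,0,0]],[[-83,-26,-80],[0,0,0]],[[-126,-39,-80],[0,0,0]],[[-170,-53,-80],[0,0,0]],[[-214,-67,-80],[0,0,0]],[[-258,-80,-80],[0,0,0]],[[-298,-93,-80],[0,0,0]],[[-321,-100,-80],[0,0,0]]]}}

```text
time: 30.0
tool_pos: [631.9, -124.7, 82.7]
tcp_rot: [180.0, 0.1, 135.5]
ft_force: [-0.7, 1.1, -0.0]
finger_gap: 11.6
grip_force: 25.8
```

>>> {"op": "jog_arm", "data": {"rows": [[[0,0,0],[0,0,0]],[[0,0,0],[0,0,0]],[[0,0,0],[0,0,0]],[[0,0,0],[0,0,0]],[[0,0,0],[0,0,0]],[[0,0,0],[0,0,0]]]}}

```text
time: 30.6
tool_pos: [630.9, -120.7, 83.0]
tcp_rot: [180.0, 0.1, 135.7]
ft_force: [0.1, 0.2, 0.5]
finger_gap: 11.6
grip_force: 25.8
```

```bash
python3 - <<'E'
from h import *
s=r.sense();p=s['tool_pos'];print(p,s['finger_gap'])
go(pose(631,-121.7,11.0,45.5))
E
```

```text
[ 630.93767584 -120.67781045   83.02995657] 11.555863130187614
[-0.7, -0.7, 72.0] [0.001, 0.001, 0.004]
```

>>> {"op": "jog_arm", "data": {"rows": [[[0,0,25],[0,0,0]],[[0,0,45],[0,0,0]],[[0,0,58],[0,0,0]],[[0,0,66],[0,0,0]],[[0,0,70],[0,0,0]],[[0,0,72],[0,0,0]],[[0,0,72],[0,0,0]],[[0,0,72],[0,0,0]],[[0,0,72],[0,0,0]]]}}

```text
time: 31.5
tool_pos: [631.6, -121.6, 11.7]
tcp_rot: [179.9, 0.1, 135.7]
ft_force: [-0.0, 0.5, 0.7]
finger_gap: 11.8
grip_force: 25.8
```

>>> {"op": "jog_arm", "data": {"rows": [[[0,0,0.5],[0,0,0]],[[0,0,0.5],[0,0,0]],[[0,0,0.5],[0,0,0]]]}}

```text
time: 31.8
tool_pos: [631.4, -121.5, 10.8]
tcp_rot: [179.9, 0.1, 135.7]
ft_force: [0.4, 0.2, 1.0]
finger_gap: 11.4
grip_force: 26.1
```

>>> {"op": "jog_arm", "data": {"rows": [[[0,0,0],[0,0,0]],[[0,0,0],[0,0,0]],[[0,0,0],[0,0,0]],[[0,0,0],[0,0,0]]], "grip": 26}}

```text
time: 32.2
tool_pos: [631.0, -121.4, 10.2]
tcp_rot: [180.0, 0.0, 135.7]
ft_force: [0.5, -0.4, -0.1]
finger_gap: 25.9
grip_force: 0.0
```

>>> {"op": "jog_arm", "data": {"rows": [[[0,0,-20],[0,0,0]],[[0,0,-50],[0,0,0]],[[0,0,-100],[0,0,0]],[[50,0,-140],[0,0,0]],[[90,20,-160],[0,0,0]],[[120,40,-160],[0,0,0]],[[150,60,-160],[0,0,0]],[[150,100,-160],[0,0,0]],[[150,150,-160],[0,0,0]],[[150,150,-160],[0,0,0]]]}}

```text
time: 33.2
tool_pos: [630.0, 95.0, 168.2]
tcp_rot: [180.0, -0.1, 135.9]
ft_force: [-0.6, -0.9, 0.3]
finger_gap: 25.8
grip_force: 0.0
```

>>> {"op": "jog_arm", "data": {"rows": [[[0,0,0],[0,0,0]],[[0,0,0],[0,0,0]],[[0,0,0],[0,0,0]],[[0,0,0],[0,0,0]],[[0,0,0],[0,0,0]]]}}

```text
time: 33.7
tool_pos: [628.4, 90.0, 170.9]
tcp_rot: [179.9, 0.1, 135.6]
ft_force: [0.2, -0.6, 0.2]
finger_gap: 26.0
grip_force: 0.0
```

```bash
python3 - <<'E'
from h import *
s=r.sense();print(s['tool_pos'],abs(s['qd']).max())
a,_=snap('top');b,_=snap('scene')
cv2.imwrite('pics/fin.png',np.vstack([cv2.resize(a[80:170,150:400],(750,270)),cv2.resize(b[130:260,180:400],(560,330))[:, :].copy() if 0 else cv2.copyMakeBorder(cv2.resize(b[130:260,180:400],(558,330)),0,0,0,192,0)]))
E
```

```text
[628.39411908  90.04955733 170.91390619] 0.33741398069253375
```

View pics/fin.png

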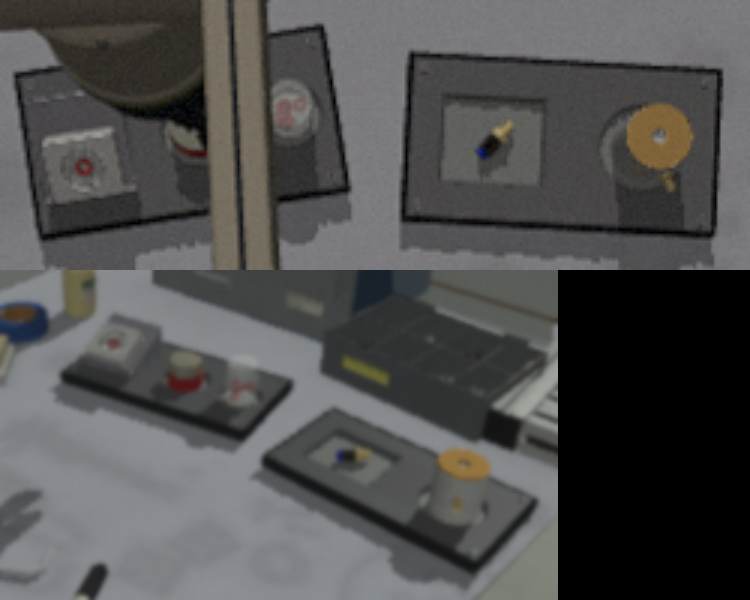

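The fitting lies in the well at (495,140). The cylinder stands in its pocket, the block sits against the lip, and the pot and jar are seated. The arm is clear at z = 171 mm.

```bash
python3 -c "
from bench import r
print(r.hand_in())"
```

```text
the job is handed in; nothing more can be done
None
```

Both kits are made up in the order asked and handed in at about 34 s of the 106 s allowed; the tape roll was never touched, and the hand-in returned no verdict.

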